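# Set the coating knife's gap with a gauge blade

### The job

Set the gap of the film coater to the thickness of the gauge blade: slide the blade flat along the coater's bed, under the raised knife, until you feel its nose meet the stop bar, then let go and push the knife down gently until you feel it sit firmly on the blade. Then draw the blade straight out, leaving the knife at that height, and lay the blade flat on the bench off the coater. Leave the tape roll, the bottle and the pot where they are.

Things in the scene. Friction and masses are not known exactly. Their poses are not given: they have to be found in the camera images.
- coater: Film coater fixed to the bench: aluminium bed plate, top 12 mm above the bench. Origin at bench level below the middle of the knife; x points from the open front, where the blade goes in, to the back, y left, z up. Bed spans x -125 to +60, y -85 to +85 mm. Two guide posts at x = 0, y = -68 and +68 mm, tops 70 mm above the bench.
- stop_bar (a point): Middle of the front face of the steel stop bar (100 mm wide, 10 mm high) that stands across the bed behind the knife: 25 mm behind the coater's origin (x = +25 mm), 5 mm above the bed; axes as the coater's.
- knife: The knife: level steel beam across the bed, 12 mm thick, 155 mm long, sliding up and down on the two posts. Origin at the middle of its lower edge; axes as the coater's. Starts with its edge 16 to 26 mm above the bed (28 to 38 above the bench), can go down to 2 mm. Stiff: stays where it is left, takes about 5 N to move.
- knife_pad (a point): Centre of the top face of the round black push pad (28 mm across, so it overhangs the beam) on the middle of the knife, 30 mm above the knife's lower edge. It moves with the knife.
- blade: Gauge blade, loose, about 100 g: flat steel strip 130 mm long (x), 24 wide (y), 6 thick, with an upright black grip tab 28 mm long (x), 14 thick (y), top 54 mm above the underside, centred at x = -35 mm. Origin: centre of the strip's underside; x points to the nose, far from the tab. Starts flat on the bench left or right of the coater, nose roughly away from the robot.
- blade_nose (a point): Middle of the blade's nose face, 65 mm ahead of the blade's origin and 3 mm above its underside; axes as the blade's.
- blade_grip (a point): Centre of the grip tab, 40 mm above the blade's underside: where to pinch it across its 14 mm thickness (along the blade's y). A collar 34 x 20 mm round the tab's foot reaches to 11 mm above the underside.
- tape_roll: Bystander: roll of tape lying flat, 68 mm across, 19 mm high, on the side of the coater where the blade is not. Origin at the centre of its underside.
- dropper_bottle: Bystander: small brown dropper bottle with a black bulb, 36 mm across, 101 mm high, standing behind the coater to the left. Origin at the centre of its underside.
- sample_pot: Bystander: white lidded pot, 54 mm across, 68 mm high, standing behind the coater to the right. Origin at the centre of its underside.

How it is judged (in metres and radians):
On the way, in this order (a step that is already met when the one before it is completed fails the run):
1. the blade lies flat on the bed under the knife, its nose within 6 mm of the stop bar (x of blade_nose in the frame of coater between 0.019 and 0.03 m and y of blade_nose in the frame of coater between -0.045 and 0.045 m and z of blade_nose in the frame of coater below 0.018 m and angle between blade's own z axis and vertical below 0.06 rad), for 0.2 s.
2. the blade is let go and the knife pressed on it with over 2 N, its edge 5 to 7 mm above the bed (contact force between knife and blade above 2 N and contact force between the fingers and blade below 0.1 N and z of knife in the frame of coater between 0.017 and 0.019 m), for 0.1 s.
3. the blade is drawn out in front of the knife, which has stayed 5 to 7 mm above the bed (x of blade_nose in the frame of coater below -0.008 m and z of knife in the frame of coater between 0.017 and 0.019 m), for 0.1 s.
At the end, for the whole second after the job is handed in: The knife's lower edge is 5 to 7 mm above the bed (the blade's thickness within 1 mm); the blade lies at rest flat on the bench (underside within 4 mm of it, tilted less than 0.06 rad), not touching the coater (z of knife in the frame of coater between 0.017 and 0.019 m and height (world z) of blade between -0.005 and 0.004 m and angle between blade's own z axis and vertical below 0.06 rad and contact force between blade and coater below 0.05 N and linear speed of blade below 0.02 m/s).
It fails at once if the knife is rammed on the blade: more than 60 N between them (contact force between knife and blade above 60 N).
It fails at once if the tape roll, the bottle or the pot is moved more than 30 mm or tipped over (distance of any of tape_roll, dropper_bottle, sample_pot from where it was at the start of the episode above 0.03 m or angle between any of dropper_bottle, sample_pot's own z axis and vertical above 0.5 rad).
It also fails if it takes over 61 s, if anything falls off the work surface, if the arm or the gripper's body presses on something with over 40 N, if the wrist force passes 120 N, or if a joint passes its speed limit or range.

### The arm

A 6-joint arm with a two-finger parallel gripper is mounted at the origin on a cart in front of the work surface, level with it; the furniture and walls round the work are solid. World frame = base frame: x ahead of the robot, y to its left, z up, the work surface at z = 0. Lengths are in m, angles in degrees, forces in N, time in s.
With the tool pointing down it reaches from about 0.25 to 0.725 m from the base axis. Payload 9.7 kg.
Tool frame: the origin (TCP) lies midway between the tips of the shut fingers; the grasp point (between the pads) lies 19 mm behind it; z points along the fingers, y is the direction in which the jaws open and shut (so a half turn about z gives the same grasp; the last joint's range is limited). The gripper opens to 85 mm and grips with 20 to 120 N. Pads are 22 mm wide; open, the fingers measure 114 mm over their backs; the gripper's body (76 mm by 85 mm) begins 54 mm behind the grasp point. The pads swing forward as they close: fully open they stand 13 mm farther back than shut.
Start: joints at [-68.468, 4.979, 10.078, 95.1, 0, 90], TCP at [0.202, -0.512, 0.231] pointing down, gripper open.
Joint ranges: [-179.16, 179.16], [-48.56, 103.87], [-65.8, 70.77], [-126.05, 130.52], [-82.76, 87.17], [-180, 180]. Speed limits (degrees/s): [127.2, 127.2, 147.25, 180, 180, 180].

### API

Orientations are given as [roll, pitch, yaw] about the fixed x, y, z axes, in that order (R = Rz(yaw) Ry(pitch) Rx(roll)).
In Python, from workcell import get_obs, camera, get_calibration, job_done gives the robot as it stands.
- The arm moves only by the tool play_rows, never from a script. Its argument "commands" is text: rows parted by semicolons, each of 5 numbers parted by spaces: the opening, from 0 (shut) to 1 (fully open), then the shift along the world's x, y, z in mm, then the turn about the world's z in degrees. A call has 1 to 10 rows; each row is the pose to reach, as a shift and turn from the pose commanded when the call began; what a row does not reach only later rows make up. A row lasts 1/12 s, in which the tool goes at most 41.7 mm and 7.16 degrees, less where a joint would pass 70% of its speed; a pose out of reach is approached as far as the arm can. A call with a gripper value outside its range is refused whole. The fingers move at their own pace and stop on an object; "force" is the grip in N (left out, the last holds). Time passes only in rows, so rows that repeat a pose let the fingers close. It gives the time, the measured TCP pose, the force and the opening at its end, in the units of the state.
- get_obs(): the state, without advancing time (a new reading comes with each control period).
- camera(name): name is "scene" or "top" or "wrist"; returns the picture (384x512x3 uint8, red, green, blue); there is no depth.
- get_calibration(name): a dict with "fx", "fy", "cx", "cy" (pixels), "eye" and "attitude" of the camera in the world; the wrist camera has in their place "mount" (4x4, takes a point from camera to tool coordinates, whose origin is the TCP and whose axes are the flange's). Camera axes: x right, y down, z forward; pixel columns grow to the right and rows downward; lengths in m; the calibration is good to about 2 mm. The wrist camera is an equidistant fisheye: a pixel r from the principal point sees the ray r / f radians off the axis. A picture is of the moment at which its call begins: read the wrist's pose just before it. get_calibration takes no time and is no camera call.
- job_done(): hands the job in, once; it reports no verdict.
The state is a dict: "time": time; "q": joint angles; "qd": joint speeds; "joint_efforts": joint torques, N m; "ee_pos": TCP position; "tcp_rot": TCP orientation; "wrist_force": force on the tool from outside, world axes, zero at the start; "torque": the same for the moment, N m; "opening": finger opening in m.
Only numpy, scipy, OpenCV 4.12 (cv2) and the standard library are available. Lean on these libraries where they do the work, as an engineer would, in place of code of your own. Each camera call takes 0.05 s, during which the arm holds its last target.

## Working session

There is one attempt and no reset: what is moved stays moved. The work goes in short steps, Python scripts to look and compute and a tool call to move; the robot and the scene stay as the last step left them, time stands still between calls to the robot, and variables do not carry over. Pictures are saved under pics/ and viewed, and the job is handed in when it is done.

Besides the shell and the picture viewer there is one more tool, called after "Emit:" as name(argument=value, ...), one argument or row to a line, values as JSON. play_rows: Moves the arm, as the interface text tells. Its arguments: {"type":"object","properties":{"commands":{"type":"string"},"force":{"type":"number"}},"required":["commands"]}

```bash
mkdir -p pics; ls; python3 - <<'E'
from workcell import *
import cv2
print(get_obs())
for n in ["scene","top"]:
    c=get_calibration(n);print(n,c)
    cv2.imwrite(f"pics/{n}0.png",cv2.cvtColor(camera(n),cv2.COLOR_RGB2BGR))
print(get_calibration("wrist"))
E
```

```text
pics
{'time': 0.0, 'q': array([-6.84676291e+01,  5.00937459e+00,  1.00324440e+01,  9.50999153e+01,
        1.15256545e-03,  9.00005737e+01]), 'qd': array([-0.02458772, -0.00268735, -0.01879237, -0.04538387, -0.01954897,
       -0.03556451]), 'joint_efforts': array([ 6.86362728e-04, -5.20393431e+01,  4.64802575e+01,  1.62882416e-02,
       -2.80644218e-05,  2.22476774e-05]), 'ee_pos': array([ 0.20177965, -0.51138437,  0.23058163]), 'tcp_rot': array([-1.79923154e+02, -1.15179501e-03,  2.15317957e+01]), 'wrist_force': array([ 0.32624361,  0.17965452, -0.00454677]), 'torque': array([-0.03076892, -0.04378487, -0.05231915]), 'opening': 0.08549237051236555}
scene {'fx': 359.33745419155014, 'fy': 359.33745419155014, 'cx': 257.8385468519422, 'cy': 196.39301531535537, 'eye': array([0.00706089, 0.70841874, 0.5980819 ]), 'attitude': array([-120.1697937 ,   -1.02366103, -141.22926059])}
top {'fx': 395.8919475604352, 'fy': 395.8919475604352, 'cx': 261.14119787438295, 'cy': 188.92605385575982, 'eye': array([ 0.38280161, -0.00520475,  1.09172533]), 'attitude': array([-169.96877816,   -0.61685554,  -89.11631367])}
{'fx': 297.3186396354542, 'fy': 297.3186396354542, 'cx': 253.28489534859605, 'cy': 192.69979320459836, 'mount': array([[-9.30315064e-05, -9.59641357e-01, -2.81226701e-01,
         7.17271564e-02],
       [ 9.99999761e-01,  1.03435016e-04, -6.83761545e-04,
         1.78388199e-04],
       [ 6.85254545e-04, -2.81226697e-01,  9.59641118e-01,
        -1.41593565e-01],
       [ 0.00000000e+00,  0.00000000e+00,  0.00000000e+00,
         1.00000000e+00]])}
```

View pics/scene0.png

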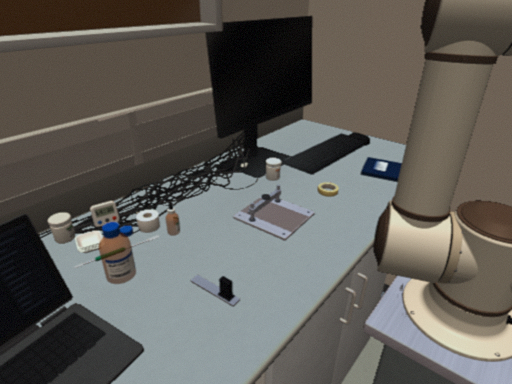

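View pics/top0.png

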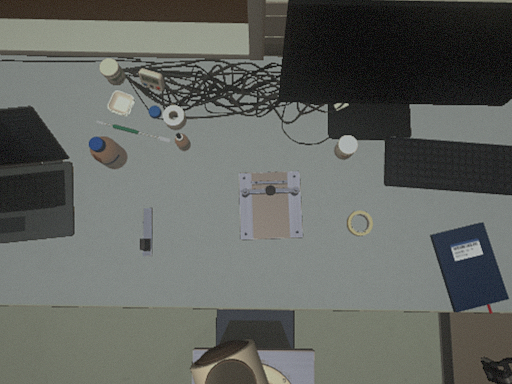

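The top view shows the coater around (270,205), the blade on the left at about (147,230) with its tab near (145,244), and the tape roll on the right at (360,223). I'll enlarge crops to get exact pixel positions.

```bash
cat > h.py <<'E'
import numpy as np, cv2
from scipy.spatial.transform import Rotation as Ro
from workcell import *
def ray(n,u,v):
    c=get_calibration(n)
    R=Ro.from_euler('xyz',c['attitude'],degrees=True).as_matrix()
    return np.array(c['eye']),R@np.array([(u-c['cx'])/c['fx'],(v-c['cy'])/c['fy'],1])
def plane(n,u,v,z):
    e,d=ray(n,u,v); return e+d*(z-e[2])/d[2]
def proj(n,p):
    c=get_calibration(n)
    R=Ro.from_euler('xyz',c['attitude'],degrees=True).as_matrix()
    q=R.T@(np.array(p)-c['eye']); return c['cx']+c['fx']*q[0]/q[2],c['cy']+c['fy']*q[1]/q[2]
def wproj_setup(o):
    T=np.eye(4);T[:3,:3]=Ro.from_euler('xyz',o['tcp_rot'],degrees=True).as_matrix();T[:3,3]=o['ee_pos'];return T
def wray(o,u,v):
    c=get_calibration('wrist');x,y=u-c['cx'],v-c['cy'];r=np.hypot(x,y);th=r/c['fx']
    d=np.array([np.sin(th)*x/r,np.sin(th)*y/r,np.cos(th)]) if r>0 else np.array([0,0,1.])
    T=wproj_setup(o)@c['mount'];return T[:3,3],T[:3,:3]@d
def wplane(o,u,v,z):
    e,d=wray(o,u,v);return e+d*(z-e[2])/d[2]
def wproj(o,p):
    c=get_calibration('wrist');T=np.linalg.inv(wproj_setup(o)@c['mount']);q=T[:3,:3]@np.array(p)+T[:3,3]
    th=np.arctan2(np.hypot(q[0],q[1]),q[2]);k=c['fx']*th/max(np.hypot(q[0],q[1]),1e-9);return c['cx']+k*q[0],c['cy']+k*q[1]
E
python3 - <<'E'
from h import *
im=cv2.imread('pics/top0.png')
a=cv2.resize(im[195:265,130:160],None,fx=8,fy=8,interpolation=cv2.INTER_CUBIC)
b=cv2.resize(im[165:245,230:310],None,fx=7,fy=7,interpolation=cv2.INTER_CUBIC)[:560]
cv2.imwrite('pics/crop0.png',np.hstack([a,b]))
im=cv2.imread('pics/scene0.png')
cv2.imwrite('pics/crop1.png',cv2.resize(im[175:310,180:320],None,fx=4.4,fy=4.4,interpolation=cv2.INTER_CUBIC))
print(plane('top',147,230,0),plane('top',270,205,.012))
E
```

```text
[0.45631779 0.29716414 0.        ] [ 0.5294866  -0.03894112  0.012     ]
```

View pics/crop0.png

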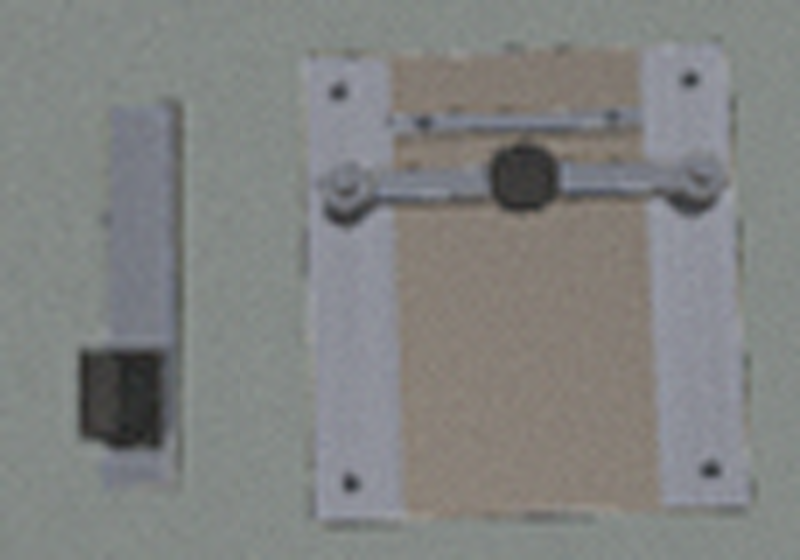

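View pics/crop1.png

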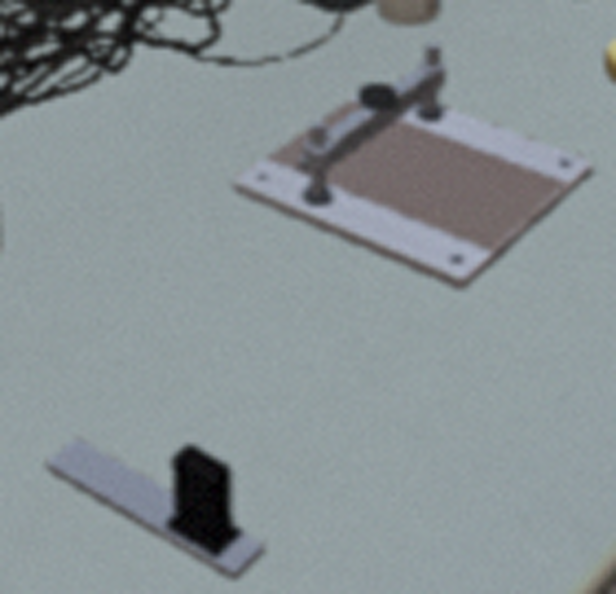

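The blade's strip spans about (143,208) to (151,256), with the tab leaning left in perspective. The coater's bed corners are close to (239,173), (300,172), (241,239) and (303,237), and the pad is at about (270,190).

```bash
python3 - <<'E'
from h import *
b=[(112,105),(176,100),(103,485),(173,483)]
P=[plane('top',x/8+130,y/8+195,.006) for x,y in b]
for p in P: print(p.round(4))
n=(P[0]+P[1])/2;t=(P[2]+P[3])/2
print('blade',((n+t)/2).round(4),np.linalg.norm(n-t),np.degrees(np.arctan2((n-t)[1],(n-t)[0])))
c=[(305,58),(727,47),(320,518),(748,505)]
Q=[plane('top',(x-240)/7+230,y/7+165,.012) for x,y in c]
for p in Q: print(p.round(4))
f=(Q[2]+Q[3])/2;k=(Q[0]+Q[1])/2
print('bed',((f+k)/2),np.linalg.norm(f-k),np.linalg.norm(Q[0]-Q[1]),np.linalg.norm(Q[2]-Q[3]),np.degrees(np.arctan2((k-f)[1],(k-f)[0])))
for x,y in [(347,188),(700,180)]: print('post',plane('top',(x-240)/7+230,y/7+165,.07).round(4))
for z in(.058,.068):print('pad',plane('top',(523-240)/7+230,177/7+165,z).round(4))
E
```

```text
[0.5158 0.3077 0.006 ]
[0.5179 0.2858 0.006 ]
[0.3869 0.3021 0.006 ]
[0.3879 0.2786 0.006 ]
blade [0.4521 0.2935 0.006 ] 0.12956311096557305 2.8341356423603163
[0.6172 0.0477 0.012 ]
[ 0.6247 -0.1205  0.012 ]
[0.4354 0.0374 0.012 ]
[ 0.443  -0.1284  0.012 ]
bed [ 0.53005063 -0.04095027  0.012     ] 0.18195987884338588 0.16839023258714925 0.1659253593086322 2.871596583753416
post [0.5552 0.0279 0.07  ]
post [ 0.5605 -0.1041  0.07  ]
pad [ 0.5626 -0.0382  0.058 ]
pad [ 0.5608 -0.0379  0.068 ]
```

Coater origin comes out near (0.562,-0.039) with yaw about 2.8°. The blade origin is near (0.452,0.2935), also at about 2.8° yaw, which puts the tab near (0.417,0.292). Sizes agree with the spec to about 3 mm. I'll start moving across and check the sign of joint 6.

Emit:
play_rows(
  commands="1 20 70 0 14; 1 40 140 0 28; 1 60 210 0 42;1 75 280 0 56; 1 90 350 0 70; 1 110 420 0 84",
  force=60,
)

```text
time: 0.6
ee_pos: [0.2662, -0.2683, 0.2309]
tcp_rot: [-180.0, -0.0, 64.8]
wrist_force: [0.2, 0.0, 0.9]
opening: 0.0854
```

```bash
python3 - <<'E'
from h import *
o=get_obs();print(o['time'],o['q'],o['ee_pos'],o['tcp_rot'])
E
```

```text
0.6 [-4.52315801e+01 -1.83203808e+01 -1.10590827e+01  9.72774298e+01
  4.94374164e-03  6.99565272e+01] [ 0.26615472 -0.26828005  0.2308907 ] [-1.79986540e+02 -1.01731942e-02  6.48118907e+01]
```

Emit:
play_rows(
  commands="1 150 560 0 118;1 150 560 0 118;1 150 560 0 118;1 150 560 0 118;1 150 560 0 118;1 150 560 0 118;1 150 560 0 118;1 150 560 0 118;1 150 560 0 118;1 150 560 0 118",
)

```text
time: 1.43
ee_pos: [0.374, 0.1347, 0.2312]
tcp_rot: [180.0, 0.0, 136.5]
wrist_force: [1.3, -1.4, 0.1]
opening: 0.0854
```

```bash
python3 - <<'E'
from h import *
o=get_obs();print(o['time'],o['q'],o['ee_pos'],o['tcp_rot'])
E
```

```text
1.4333 [ 1.98170642e+01 -1.57122739e+01 -9.03925549e+00  9.66495262e+01
 -3.31623617e-03  6.32986798e+01] [0.37396613 0.13474439 0.23124405] [1.79980503e+02 1.35185715e-02 1.36518381e+02]
```

Emit:
play_rows(
  commands="1 43 157 -30 46.3;1 43 157 -30 46.3;1 43 157 -30 46.3;1 43 157 -30 46.3;1 43 157 -30 46.3;1 43 157 -30 46.3;1 43 157 -30 46.3;1 43 157 -30 46.3;1 43 157 -30 46.3",
)

```text
time: 2.18
ee_pos: [0.4171, 0.2893, 0.201]
tcp_rot: [-180.0, -0.0, -177.7]
wrist_force: [-0.6, -0.2, -0.3]
opening: 0.0855
```

```bash
python3 - <<'E'
from h import *
o=get_obs();print(o['time'],o['q'],o['ee_pos'],o['tcp_rot'])
im=cv2.cvtColor(camera('wrist'),cv2.COLOR_RGB2BGR);cv2.imwrite('pics/w1.png',im)
B=np.array([.452,.2935,0]);a=np.radians(2.8);ex=np.array([np.cos(a),np.sin(a),0]);ey=np.array([-np.sin(a),np.cos(a),0])
for d,e,z in [(65,12,6),(65,-12,6),(-65,12,6),(-65,-12,6),(-35,0,54)]: print(np.round(wproj(o,B+ex*d/1e3+ey*e/1e3+[0,0,z/1e3])))
E
```

```text
2.1833 [ 3.47417464e+01 -1.32488091e+00  2.43383220e-01  9.16038065e+01
 -1.40465043e-03  3.24452708e+01] [0.41714491 0.28928622 0.20097275] [-1.79979746e+02 -2.92407838e-02 -1.77703529e+02]
[265. 248.]
[246. 248.]
[266. 144.]
[245. 145.]
[256. 180.]
```

View pics/w1.png

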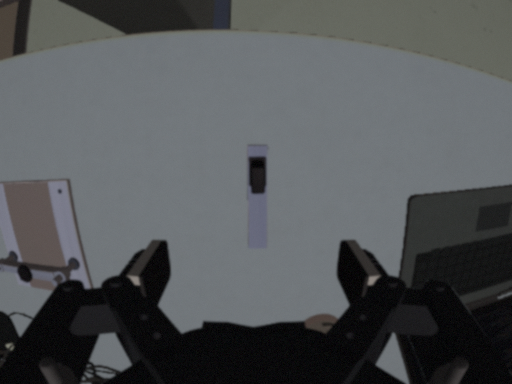

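The wrist view shows the blade at columns 246–268 and rows 145–248, within 2 px of where I predicted it, with the tab near (258,174). I'll fit its axis.

```bash
python3 - <<'E'
from h import *
im=cv2.imread('pics/w1.png')
cv2.imwrite('pics/w1c.png',cv2.resize(im[135:260,225:290],None,fx=4.6,fy=4.6,interpolation=cv2.INTER_CUBIC))
o=get_obs()
hsv=cv2.cvtColor(im[135:260,225:290],cv2.COLOR_BGR2HSV)
m=(im[135:260,225:290].astype(int)); blue=(m[...,0]-m[...,1])
mask=((blue>8)).astype(np.uint8)
n,l,s,_=cv2.connectedComponentsWithStats(mask);i=1+np.argmax(s[1:,4]);print(s[i])
pts=np.argwhere(l==i)
# rows below tab: strip only
for lo,hi in[(62,112)]:
    W=[]
    for v in range(lo,hi,2):
        u=np.where(l[v]==i)[0]
        if len(u): W.append((wplane(o,u.min()-.5+225,v+135,.006),wplane(o,u.max()+.5+225,v+135,.006)))
    W=np.array(W);mid=W.mean(1)
    print('width',np.linalg.norm(W[:,0]-W[:,1],axis=1).mean())
    p=np.polyfit(mid[:,0],mid[:,1],1);print(p,np.degrees(np.arctan(p[0])))
    print('y at .417',np.polyval(p,.417),'y at .452',np.polyval(p,.452))
vs=pts[:,0]; print('nose',wplane(o,258,135+vs.max()+.5,.003),'tail',wplane(o,258,135+vs.min()-.5,.003))
E
```

```text
[  22   10   21  104 1416]
width 0.023141426807844475
[0.03973207 0.27763328] 2.2752832624345958
y at .417 0.29420155068936327 y at .452 0.295592173212084
nose [0.5188662  0.29933531 0.003     ] tail [0.38746925 0.29352439 0.003     ]
```

View pics/w1c.png

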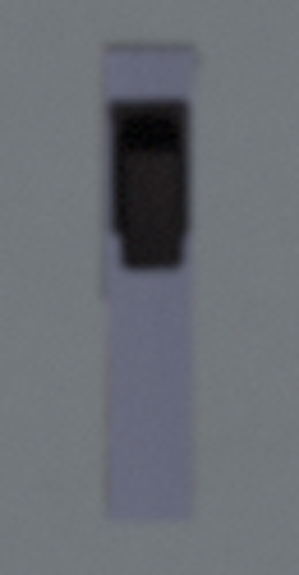

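Emit:
play_rows(
  commands="1 1 5 -40 0;1 1 5 -80 0;1 1 5 -120 0;1 1 5 -155 0;1 1 5 -178 0;1 1 5 -178 0;0 1 5 -178 0;0 1 5 -178 0;0 1 5 -178 0;0 1 5 -178 0",
  force=60,
)

```text
time: 3.07
ee_pos: [0.4193, 0.295, 0.0253]
tcp_rot: [179.9, 0.2, -177.6]
wrist_force: [0.0, -0.2, -0.1]
opening: 0.0386
```

Emit:
play_rows(
  commands="0 0 0 0 0;0 0 0 0 0;0 0 0 0 0;0 0 0 0 0;0 0 0 0 0",
)

```text
time: 3.48
ee_pos: [0.4187, 0.2946, 0.0241]
tcp_rot: [180.0, 0.1, -177.6]
wrist_force: [-0.4, -1.0, 5.9]
opening: 0.0132
```

Gripped at a 13 mm opening. Next I lift it and carry it to just in front of the knife, to be checked before lowering.

Emit:
play_rows(
  commands="0 0 0 25 0;0 0 0 45 0;0 4 -40 45 0;0 8 -80 45 0;0 12 -120 45 0;0 16 -160 45 0;0 19 -200 45 0;0 22 -240 45 0.4;0 25 -280 45 0.4;0 28 -315 45 0.4",
)

```text
time: 4.32
ee_pos: [0.4458, -0.0229, 0.0683]
tcp_rot: [-180.0, 0.0, -177.2]
wrist_force: [0.7, 1.0, -0.8]
opening: 0.0131
```

Emit:
play_rows(
  commands="0 1 -24 0 0;0 1 -24 0 0;0 1 -24 0 0;0 1 -24 0 0;0 1 -24 0 0",
)

```text
time: 4.73
ee_pos: [0.4472, -0.0438, 0.0682]
tcp_rot: [180.0, -0.0, -177.1]
wrist_force: [-0.5, 0.3, -0.1]
opening: 0.0131
```

```bash
python3 - <<'E'
from h import *
o=get_obs();print(o['time'],o['ee_pos'],o['tcp_rot'],o['wrist_force'],o['opening'])
for n in('wrist','top','scene'):
    im=cv2.cvtColor(camera(n),cv2.COLOR_RGB2BGR);cv2.imwrite(f'pics/{n}2.png',im)
    if n=='scene': cv2.imwrite('pics/s2c.png',cv2.resize(im[150:260,210:340],None,fx=5,fy=5,interpolation=cv2.INTER_CUBIC))
E
```

```text
4.7333 [ 0.44718511 -0.04380161  0.06818374] [ 1.79985656e+02 -1.41547665e-02 -1.77114849e+02] [-0.49403517  0.33799311 -0.05234862] 0.013085836157464502
```

View pics/wrist2.png

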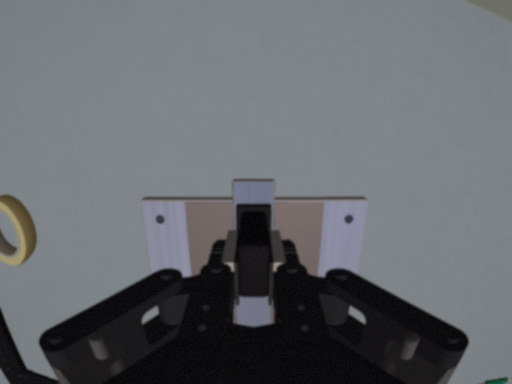

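View pics/s2c.png

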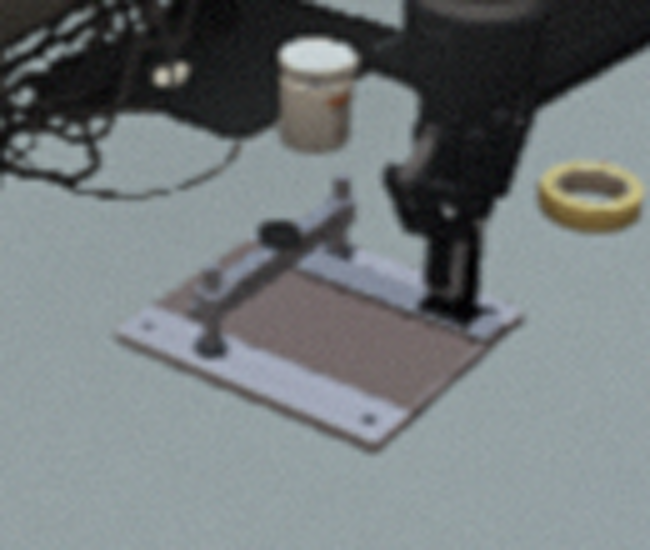

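The wrist view shows the blade centred and square over the bed. The bed's front edge runs from (143,198) to (367,197) and the blade's tail is at row 180. I'll use this to refine the coater pose.

```bash
python3 - <<'E'
from h import *
o=get_obs()
a=wplane(o,143,198,.012);b=wplane(o,367,197.5,.012);print(a,b,np.linalg.norm(a-b),np.degrees(np.arctan2(a[0]-b[0],b[1]-a[1])))
th=np.radians(2.7);ex=np.array([np.cos(th),np.sin(th),0])
print('origin',(a+b)/2+.125*ex)
print('tail',wplane(o,253.5,180,.044+.006), 'lift underside est .044')
E
```

```text
[ 0.44229286 -0.12462448  0.012     ] [0.4336135  0.03901336 0.012     ] 0.16386785740604118 3.036125419282725
origin [ 0.56281441 -0.03691725  0.012     ]
tail [ 0.41586853 -0.04519097  0.05      ] lift underside est .044
```

Emit:
play_rows(
  commands="0 0 0 -15 0;0 0 0 -28 0;0 0 0 -30 0;0 0 0 -30 0;0 0 0 -30 0",
)

```text
time: 5.3
ee_pos: [0.4474, -0.0443, 0.0388]
tcp_rot: [-180.0, 0.0, -177.1]
wrist_force: [1.0, 0.0, -0.1]
opening: 0.0127
```

Emit:
play_rows(
  commands="0 0 0 -1 0;0 0 0 -1 0;0 0 0 -1 0",
)

```text
time: 5.55
ee_pos: [0.4475, -0.0447, 0.0378]
tcp_rot: [-180.0, 0.0, -177.2]
wrist_force: [-0.1, -0.7, -0.5]
opening: 0.0128
```

Emit:
play_rows(
  commands="0 0 0 -1 0;0 0 0 -1 0;0 0 0 -1 0",
)

```text
time: 5.8
ee_pos: [0.4473, -0.0447, 0.0363]
tcp_rot: [-180.0, 0.0, -177.2]
wrist_force: [-0.0, -0.0, -1.3]
opening: 0.0128
```

Emit:
play_rows(
  commands="0 0 0 -1 0;0 0 0 -1 0;0 0 0 -1 0",
)

```text
time: 6.05
ee_pos: [0.4473, -0.0447, 0.0361]
tcp_rot: [-180.0, 0.0, -177.2]
wrist_force: [-3.0, 0.2, 6.9]
opening: 0.0133
```

Emit:
play_rows(
  commands="0 0 0 -0.5 0;0 0 0 -0.5 0;0 0 0 -0.5 0",
)

```text
time: 6.3
ee_pos: [0.4473, -0.0448, 0.0361]
tcp_rot: [-180.0, 0.0, -177.2]
wrist_force: [-6.0, 0.1, 12.2]
opening: 0.0131
```

The blade sits on the bed at TCP z of 0.036. I'll ease off and slide in.

Emit:
play_rows(
  commands="0 0 0 -0.3 0;0 0 0 0.8 0;0 5 0.2 0.8 0;0 10 0.5 0.8 0;0 15 0.7 0.8 0;0 20 1 0.8 0;0 25 1.2 0.8 0;0 30 1.5 0.8 0;0 30 1.5 0.8 0",
)

```text
time: 7.05
ee_pos: [0.4782, -0.0432, 0.0361]
tcp_rot: [-180.0, 0.0, -177.2]
wrist_force: [0.1, 1.0, 4.6]
opening: 0.0131
```

Emit:
play_rows(
  commands="0 1 0 0 0;0 2 0.1 0 0;0 3 0.1 0 0;0 4 0.2 0 0;0 4 0.2 0 0",
)

```text
time: 7.47
ee_pos: [0.4814, -0.043, 0.0361]
tcp_rot: [-180.0, -0.0, -177.2]
wrist_force: [-4.1, -0.3, 7.1]
opening: 0.0132
```

Emit:
play_rows(
  commands="0 1 0 0 0;0 2 0.1 0 0;0 2 0.1 0 0;0 2 0.1 0 0",
)

```text
time: 7.8
ee_pos: [0.4834, -0.0429, 0.0361]
tcp_rot: [-180.0, -0.0, -177.2]
wrist_force: [-5.0, 0.9, 8.4]
opening: 0.0133
```

Emit:
play_rows(
  commands="0 1 0 0.4 0;0 2 0.1 0.4 0;0 2 0.1 0.4 0",
)

```text
time: 8.05
ee_pos: [0.4855, -0.0428, 0.0361]
tcp_rot: [-180.0, 0.0, -177.2]
wrist_force: [-2.8, -0.7, 4.9]
opening: 0.0128
```

Emit:
play_rows(
  commands="0 1 0 0 0;0 2 0.1 0 0;0 2 0.1 0 0",
)

```text
time: 8.3
ee_pos: [0.4874, -0.0427, 0.0361]
tcp_rot: [-180.0, -0.0, -177.2]
wrist_force: [-3.3, -0.1, 5.3]
opening: 0.0133
```

Emit:
play_rows(
  commands="0 1 0 0 0;0 1 0 0 0",
)

```text
time: 8.47
ee_pos: [0.4884, -0.0427, 0.0361]
tcp_rot: [-180.0, -0.0, -177.2]
wrist_force: [-3.3, -1.3, 4.3]
opening: 0.0128
```

Emit:
play_rows(
  commands="0 1 0 0 0;0 1 0 0 0",
)

```text
time: 8.63
ee_pos: [0.4893, -0.0427, 0.0361]
tcp_rot: [180.0, -0.0, -177.2]
wrist_force: [-3.2, 0.6, 3.8]
opening: 0.0131
```

Emit:
play_rows(
  commands="0 1 0 0 0;0 1 0 0 0",
)

```text
time: 8.8
ee_pos: [0.4903, -0.0426, 0.0361]
tcp_rot: [180.0, -0.0, -177.2]
wrist_force: [-3.1, -0.4, 5.4]
opening: 0.0128
```

Emit:
play_rows(
  commands="0 1 0 0 0;0 1 0 0 0",
)

```text
time: 8.97
ee_pos: [0.4904, -0.0427, 0.0361]
tcp_rot: [180.0, -0.1, -177.2]
wrist_force: [-8.3, 0.1, 8.6]
opening: 0.0129
```

Emit:
play_rows(
  commands="0 1 0 0 0;0 1 0 0 0",
)

```text
time: 9.13
ee_pos: [0.4904, -0.0427, 0.0361]
tcp_rot: [180.0, -0.2, -177.2]
wrist_force: [-14.7, -0.2, 12.8]
opening: 0.0128
```

The nose met the stop at TCP x of 0.4904, where the resisting force jumped from 3 to 15 N. I'll relieve the push, let go and rise.

Emit:
play_rows(
  commands="0 -1.8 0 0.8 0;0 -1.8 0 0.8 0;0 -1.8 0 0.8 0;0.6 -1.8 0 0.8 0;0.6 -1.8 0 0.8 0;0.6 -1.8 0 0.8 0;0.6 -1.8 0 0.8 0",
)

```text
time: 9.72
ee_pos: [0.4906, -0.0427, 0.0368]
tcp_rot: [-180.0, 0.0, -177.2]
wrist_force: [-0.5, -0.4, -0.1]
opening: 0.0513
```

Emit:
play_rows(
  commands="0.6 0 0 20 0;0.6 0 0 50 0;0.6 0 0 80 0;0 -20 0 110 0;0 -60 0 120 0;0 -60 0 120 0;0 -60 0 120 0",
)

```text
time: 10.3
ee_pos: [0.4302, -0.0427, 0.1584]
tcp_rot: [-180.0, 0.2, -177.2]
wrist_force: [0.1, -0.3, -0.5]
opening: 0.0029
```

```bash
python3 - <<'E'
from h import *
o=get_obs();print(o['time'],o['ee_pos'],o['tcp_rot'],o['wrist_force'],o['opening'])
for n in('wrist','top','scene'):
    im=cv2.cvtColor(camera(n),cv2.COLOR_RGB2BGR);cv2.imwrite(f'pics/{n}3.png',im)
    if n=='scene': cv2.imwrite('pics/s3c.png',cv2.resize(im[150:260,210:340],None,fx=5,fy=5,interpolation=cv2.INTER_CUBIC))
E
```

```text
10.3 [ 0.43019743 -0.04273811  0.15843373] [-179.96935625    0.2117606  -177.1900635 ] [ 0.07681492 -0.29874467 -0.54637219] 0.0029369894568430934
```

View pics/wrist3.png

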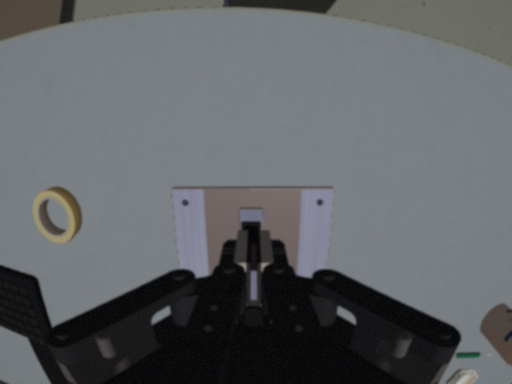

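View pics/s3c.png

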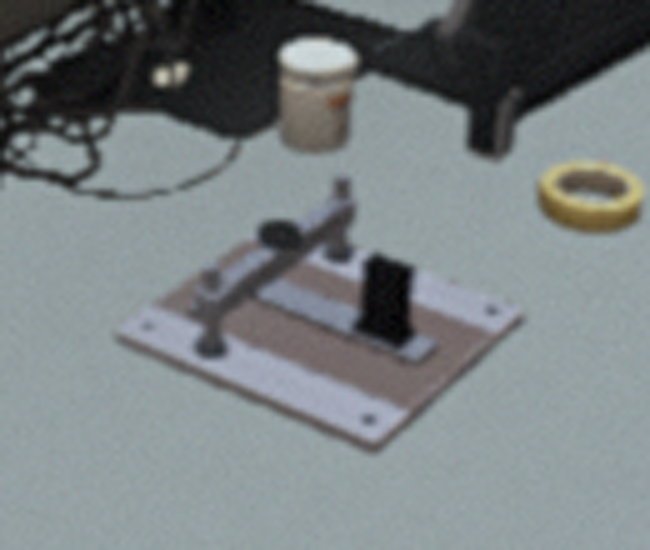

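The scene view shows the blade lying flat on the bed under the knife, with its nose at the back, and the knife still raised. I'll triangulate the pad from the scene view at (266,196.8) and the top view at (270.4,190.3).

```bash
python3 - <<'E'
from h import *
e1,d1=ray('scene',266,196.3);e2,d2=ray('top',270.4,190.2)
s=np.linalg.lstsq(np.c_[d1,-d2],e2-e1,rcond=None)[0]
a=e1+s[0]*d1;b=e2+s[1]*d2;print(a,b,a-b)
for o in [(.5625,-.038),(.565,-.038)]:
  for z in (.058,.068): print(proj('scene',(*o,z)),proj('top',(*o,z)))
E
```

```text
[ 0.56288128 -0.03802603  0.05829274] [ 0.56276486 -0.03809975  0.05827482] [1.16411723e-04 7.37203688e-05 1.79251932e-05]
(np.float64(266.0926734294166), np.float64(196.4294867510451)) (np.float64(270.35774540001484), np.float64(190.31551838748962))
(np.float64(266.19138749769166), np.float64(193.52807038395264)) (np.float64(270.4860374526905), np.float64(189.6654028136237))
(np.float64(265.4321212330119), np.float64(196.1568555403406)) (np.float64(270.3684576172353), np.float64(189.38678771093953))
(np.float64(265.5276155182396), np.float64(193.2577774421078)) (np.float64(270.4967973280999), np.float64(188.72815181294987))
```

The two rays meet within 0.2 mm, giving the pad at (0.563,-0.038) with its top at about z 0.058, inside the stated range. Seated on the blade it should be at about 0.048. Moving above it with the fingers shut.

Emit:
play_rows(
  commands="0 40 2 0 0;0 80 3 0 0;0 115 4 0 0;0 133 4.7 0 0;0 133 4.7 -30 0;0 133 4.7 -60 0;0 133 4.7 -83 0;0 133 4.7 -83 0;0 133 4.7 -83 0",
)

```text
time: 11.2
ee_pos: [0.5627, -0.0378, 0.0719]
tcp_rot: [180.0, -0.2, -177.2]
wrist_force: [0.4, 0.3, 0.7]
opening: 0.0
```

Emit:
play_rows(
  commands="0 0 0 -4 0;0 0 0 -8 0;0 0 0 -12 0;0 0 0 -14 0;0 0 0 -14 0",
)

```text
time: 11.62
ee_pos: [0.5639, -0.038, 0.0603]
tcp_rot: [-180.0, 0.1, -177.2]
wrist_force: [0.1, -0.3, 1.4]
opening: 0.0001
```

Emit:
play_rows(
  commands="0 0 0 -1 0;0 0 0 -2 0;0 0 0 -3 0;0 0 0 -3 0",
)

```text
time: 11.95
ee_pos: [0.5639, -0.038, 0.0571]
tcp_rot: [-180.0, 0.1, -177.2]
wrist_force: [2.0, -0.7, 3.5]
opening: 0.0002
```

Contact at about z 0.057, as measured. Now stepping gently down.

Emit:
play_rows(
  commands="0 0 0 -1 0;0 0 0 -2 0;0 0 0 -3 0;0 0 0 -3 0",
)

```text
time: 12.28
ee_pos: [0.5635, -0.038, 0.0536]
tcp_rot: [-180.0, 0.0, -177.2]
wrist_force: [2.5, -1.0, 3.6]
opening: 0.0001
```

Emit:
play_rows(
  commands="0 0 0 -1 0;0 0 0 -2 0;0 0 0 -2 0",
)

```text
time: 12.53
ee_pos: [0.5634, -0.038, 0.0515]
tcp_rot: [180.0, -0.0, -177.2]
wrist_force: [2.6, -0.6, 2.9]
opening: 0.0002
```

Emit:
play_rows(
  commands="0 0 0 -1 0;0 0 0 -1 0;0 0 0 -1 0",
)

```text
time: 12.78
ee_pos: [0.5632, -0.0379, 0.0505]
tcp_rot: [180.0, -0.0, -177.2]
wrist_force: [1.9, -0.4, 2.4]
opening: -0.0001
```

Emit:
play_rows(
  commands="0 0 0 -1 0;0 0 0 -1 0;0 0 0 -1 0",
)

```text
time: 13.03
ee_pos: [0.5632, -0.038, 0.0495]
tcp_rot: [180.0, -0.0, -177.2]
wrist_force: [1.4, -0.3, 2.1]
opening: -0.0001
```

Emit:
play_rows(
  commands="0 0 0 -1 0;0 0 0 -1 0;0 0 0 -1 0",
)

```text
time: 13.28
ee_pos: [0.5632, -0.038, 0.0486]
tcp_rot: [180.0, -0.0, -177.2]
wrist_force: [0.3, 0.2, 2.4]
opening: 0.0001
```

Emit:
play_rows(
  commands="0 0 0 -0.5 0;0 0 0 -0.5 0;0 0 0 -0.5 0",
)

```text
time: 13.53
ee_pos: [0.5632, -0.0379, 0.0482]
tcp_rot: [180.0, -0.0, -177.2]
wrist_force: [-0.0, 0.8, 2.2]
opening: -0.0
```

Emit:
play_rows(
  commands="0 0 0 -0.5 0;0 0 0 -0.5 0;0 0 0 -0.5 0",
)

```text
time: 13.78
ee_pos: [0.5633, -0.038, 0.0481]
tcp_rot: [180.0, -0.0, -177.2]
wrist_force: [-2.1, -0.6, 5.9]
opening: -0.0
```

Emit:
play_rows(
  commands="0 0 0 -0.5 0;0 0 0 -0.5 0;0 0 0 -0.5 0",
)

```text
time: 14.03
ee_pos: [0.5633, -0.038, 0.048]
tcp_rot: [-180.0, 0.0, -177.2]
wrist_force: [-2.7, 1.5, 9.2]
opening: -0.0003
```

Emit:
play_rows(
  commands="0 0 0 -0.7 0;0 0 0 -0.7 0;0 0 0 -0.7 0",
)

```text
time: 14.28
ee_pos: [0.5633, -0.038, 0.048]
tcp_rot: [-180.0, 0.0, -177.2]
wrist_force: [-5.0, 0.4, 14.4]
opening: 0.0
```

Emit:
play_rows(
  commands="0 0 0 -0.5 0;0 0 0 -0.5 0;0 0 0 -0.5 0;0 0 0 -0.5 0",
)

```text
time: 14.62
ee_pos: [0.5634, -0.038, 0.0479]
tcp_rot: [-180.0, 0.0, -177.2]
wrist_force: [-7.1, 0.1, 18.1]
opening: -0.0
```

Firmly seated: z stalled at 0.048 with the force rising to 18 N, so the knife edge is at 0.018. I'll retreat up and take the tab again.

Emit:
play_rows(
  commands="0 0 0 10 0;0 0 0 40 0;0 0 0 80 0;0.6 0 0 105 0;0.6 -35 -3 105 0;0.6 -73 -4.7 105 0;0.6 -73 -4.7 105 0;0.6 -73 -4.7 105 0",
)

```text
time: 15.28
ee_pos: [0.4891, -0.0427, 0.1514]
tcp_rot: [180.0, 0.0, -177.2]
wrist_force: [0.4, -0.0, 0.2]
opening: 0.0512
```

```bash
python3 - <<'E'
from h import *
o=get_obs();print(o['time'],o['ee_pos'],o['tcp_rot'],o['wrist_force'],o['opening'])
for n in('wrist','scene'):
    im=cv2.cvtColor(camera(n),cv2.COLOR_RGB2BGR);cv2.imwrite(f'pics/{n}4.png',im)
    if n=='scene': cv2.imwrite('pics/s4c.png',cv2.resize(im[150:260,210:340],None,fx=5,fy=5,interpolation=cv2.INTER_CUBIC))
E
```

```text
15.2833 [ 0.48912066 -0.04269623  0.15135448] [ 1.79997686e+02  1.30576150e-02 -1.77195954e+02] [ 0.41292439 -0.00069171  0.18287731] 0.051192421173200484
```

View pics/wrist4.png

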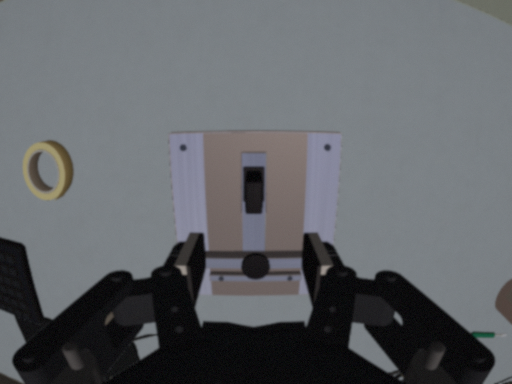

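View pics/s4c.png

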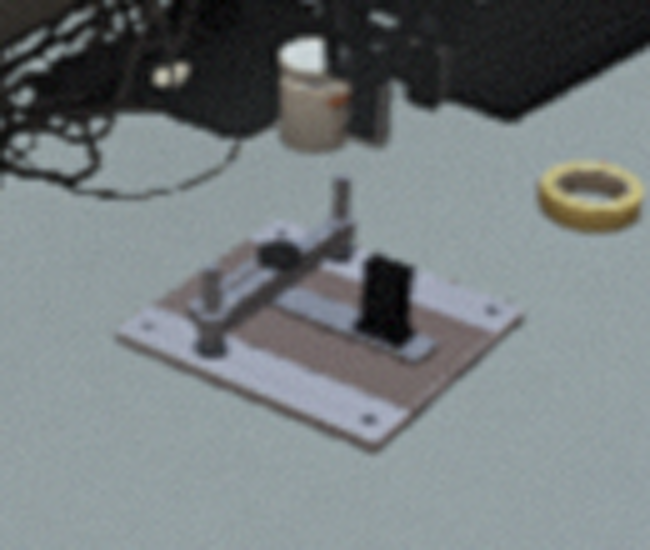

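The knife now sits on the blade, with the tab at (254,190) and the blade still square. I'll regrasp and draw it straight out.

Emit:
play_rows(
  commands="0.6 1.3 0 -35 0;0.6 1.3 0 -70 0;0.6 1.3 0 -100 0;0.6 1.3 0 -114.5 0;0.6 1.3 0 -114.5 0;0.6 1.3 0 -114.5 0;0 1.3 0 -114.5 0;0 1.3 0 -114.5 0;0 1.3 0 -114.5 0;0 1.3 0 -114.5 0",
)

```text
time: 16.22
ee_pos: [0.4928, -0.0427, 0.0381]
tcp_rot: [-180.0, 0.1, -177.2]
wrist_force: [-1.6, 0.2, 5.2]
opening: 0.0133
```

Emit:
play_rows(
  commands="0 0 0 0 0;0 0 0 0 0",
)

```text
time: 16.38
ee_pos: [0.4928, -0.0427, 0.0381]
tcp_rot: [-180.0, 0.2, -177.2]
wrist_force: [0.7, 1.5, 5.6]
opening: 0.0126
```

Emit:
play_rows(
  commands="0 0 0 0.6 0;0 0 0 0.6 0;0 0 0 0.6 0",
)

```text
time: 16.63
ee_pos: [0.4927, -0.0427, 0.0381]
tcp_rot: [-180.0, 0.1, -177.2]
wrist_force: [2.6, 0.3, 5.6]
opening: 0.0126
```

Emit:
play_rows(
  commands="0 -2 -0.1 0 0;0 -4 -0.2 0 0;0 -6 -0.3 0 0;0 -8 -0.4 0 0;0 -8 -0.4 0 0",
)

```text
time: 17.05
ee_pos: [0.485, -0.0432, 0.0381]
tcp_rot: [-180.0, 0.2, -177.2]
wrist_force: [4.9, 1.5, 3.5]
opening: 0.0132
```

```bash
python3 - <<'E'
from h import *
o=get_obs();print(o['time'],o['ee_pos'],o['tcp_rot'],o['wrist_force'],o['opening'])
im=cv2.cvtColor(camera('scene'),cv2.COLOR_RGB2BGR)
cv2.imwrite('pics/s5c.png',cv2.resize(im[150:260,210:340],None,fx=5,fy=5,interpolation=cv2.INTER_CUBIC))
E
```

```text
17.05 [ 0.48500251 -0.04315435  0.03812909] [-179.98024411    0.18981441 -177.1787525 ] [4.91945671 1.51726354 3.52520454] 0.013168411875098516
```

View pics/s5c.png

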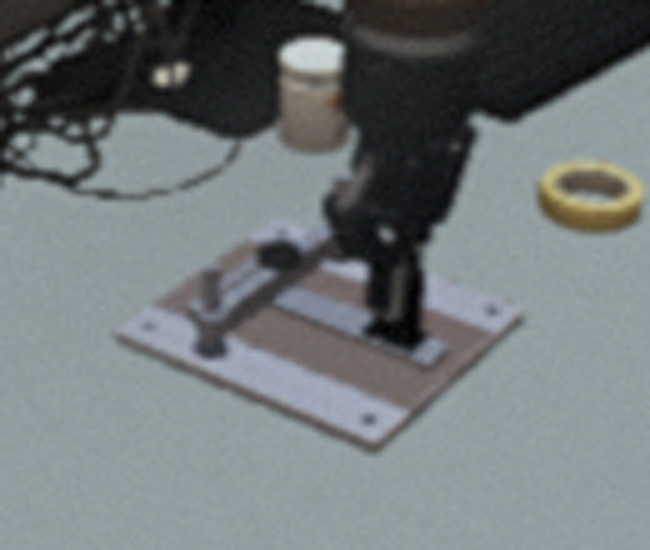

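The blade moved with the gripper and the knife stayed in place. I'll continue straight out.

Emit:
play_rows(
  commands="0 -4 -0.2 0 0;0 -8 -0.4 0 0;0 -12 -0.6 0 0;0 -16 -0.8 0 0;0 -20 -1 0 0;0 -24 -1.2 0 0;0 -29 -1.4 0 0;0 -34 -1.7 0 0;0 -40 -2 0 0;0 -40 -2 0 0",
)

```text
time: 17.93
ee_pos: [0.4437, -0.0452, 0.0381]
tcp_rot: [-180.0, 0.1, -177.2]
wrist_force: [-0.5, -0.9, 10.0]
opening: 0.0129
```

Emit:
play_rows(
  commands="0 -6 -0.3 0 0;0 -12 -0.6 0 0;0 -18 -0.9 0 0;0 -18 -0.9 0 0;0 -18 -0.9 0 0",
)

```text
time: 18.35
ee_pos: [0.4256, -0.0461, 0.0381]
tcp_rot: [-180.0, 0.1, -177.2]
wrist_force: [-1.4, -0.1, 11.3]
opening: 0.013
```

```bash
python3 - <<'E'
from h import *
o=get_obs();print(o['time'],o['ee_pos'],o['tcp_rot'],o['wrist_force'],o['opening'])
im=cv2.cvtColor(camera('scene'),cv2.COLOR_RGB2BGR)
cv2.imwrite('pics/s6c.png',cv2.resize(im[150:260,210:340],None,fx=5,fy=5,interpolation=cv2.INTER_CUBIC))
E
```

```text
18.35 [ 0.42564319 -0.0460725   0.03806137] [-1.79984230e+02  5.23118764e-02 -1.77187791e+02] [-1.37917172 -0.14688886 11.33079344] 0.013027337103133878
```

View pics/s6c.png

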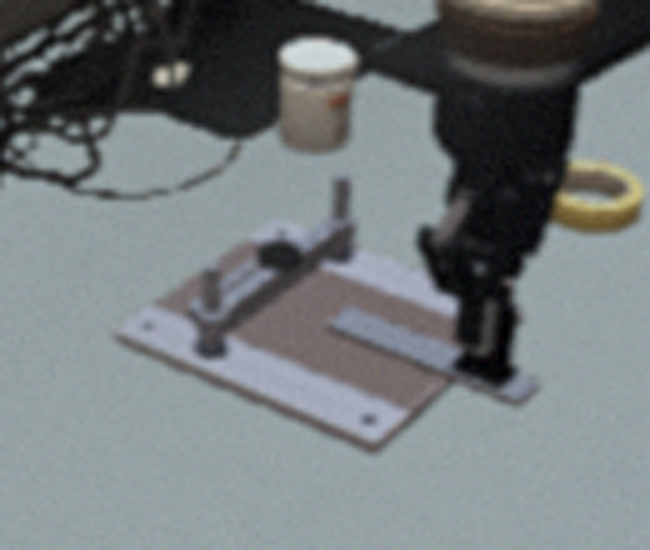

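The blade is clear of the knife, which stayed low. Lifting it and carrying it back to the free bench on the left.

Emit:
play_rows(
  commands="0 -3 0 20 0;0 -6 0 40 0;0 -6 35 40 0;0 -6 70 40 0;0 -6 110 40 0;0 -6 150 40 0;0 -6 190 40 0;0 -6 230 40 0;0 -6 270 40 0;0 -6 310 40 0",
)

```text
time: 19.23
ee_pos: [0.4185, 0.2655, 0.0765]
tcp_rot: [-179.9, -0.1, -177.2]
wrist_force: [0.8, -0.8, -0.2]
opening: 0.013
```

Emit:
play_rows(
  commands="0 0 25 0 0;0 0 30 0 0;0 0 30 -25 0;0 0 30 -42 0;0 0 30 -48 0;0 0 30 -48 0;0 0 30 -48 0",
)

```text
time: 19.82
ee_pos: [0.4194, 0.2933, 0.029]
tcp_rot: [-180.0, -0.1, -177.2]
wrist_force: [0.2, -0.4, -0.6]
opening: 0.0128
```

Emit:
play_rows(
  commands="0 0 0 -1 0;0 0 0 -2 0;0 0 0 -2 0",
)

```text
time: 20.07
ee_pos: [0.4199, 0.2939, 0.0274]
tcp_rot: [180.0, 0.0, -177.2]
wrist_force: [0.4, 0.1, -1.7]
opening: 0.0135
```

Emit:
play_rows(
  commands="0 0 0 -1 0;0 0 0 -1 0;0 0 0 -1 0",
)

```text
time: 20.32
ee_pos: [0.4199, 0.294, 0.0263]
tcp_rot: [180.0, 0.0, -177.2]
wrist_force: [0.1, -0.7, -0.0]
opening: 0.0128
```

Emit:
play_rows(
  commands="0 0 0 -0.6 0;0 0 0 -0.6 0;0 0 0 -0.6 0",
)

```text
time: 20.57
ee_pos: [0.4198, 0.2941, 0.0261]
tcp_rot: [180.0, 0.0, -177.2]
wrist_force: [-2.9, -1.3, 5.5]
opening: 0.0129
```

On the bench: contact at 0.0261, as expected. Release, rise and check.

Emit:
play_rows(
  commands="0.6 0 0 0.3 0;0.6 0 0 0.3 0;0.6 0 0 0.3 0;0.6 0 0 0.3 0;0.6 0 0 25 0;0.6 0 0 60 0;0.6 0 0 100 0;0.6 0 0 125 0;0.6 0 0 125 0;0.6 0 0 125 0",
)

```text
time: 21.4
ee_pos: [0.4205, 0.2946, 0.1521]
tcp_rot: [179.9, 0.1, -177.2]
wrist_force: [-0.1, -0.7, -1.2]
opening: 0.051
```

```bash
python3 - <<'E'
from h import *
o=get_obs();print(o['time'],o['ee_pos'])
t=cv2.cvtColor(camera('top'),cv2.COLOR_RGB2BGR)
im=cv2.cvtColor(camera('scene'),cv2.COLOR_RGB2BGR)
cv2.imwrite('pics/t7.png',t)
cv2.imwrite('pics/s7.png',cv2.resize(im[150:320,160:350],None,fx=3.4,fy=3.4,interpolation=cv2.INTER_CUBIC))
w=cv2.cvtColor(camera('wrist'),cv2.COLOR_RGB2BGR);cv2.imwrite('pics/w7.png',w)
b=cv2.resize(im[190:225,245:300],None,fx=12,fy=12,interpolation=cv2.INTER_CUBIC);cv2.imwrite('pics/s7k.png',b)
for z in(.044,.048,.052): print(z,proj('scene',(.563,-.038,z)))
E
```

```text
21.4 [0.4205055  0.29457494 0.15212988]
0.044 (np.float64(265.8246644544134), np.float64(200.3910021487166))
0.048 (np.float64(265.8632747641733), np.float64(199.2488809063837))
0.052 (np.float64(265.9020289458154), np.float64(198.10250382839874))
```

View pics/s7.png

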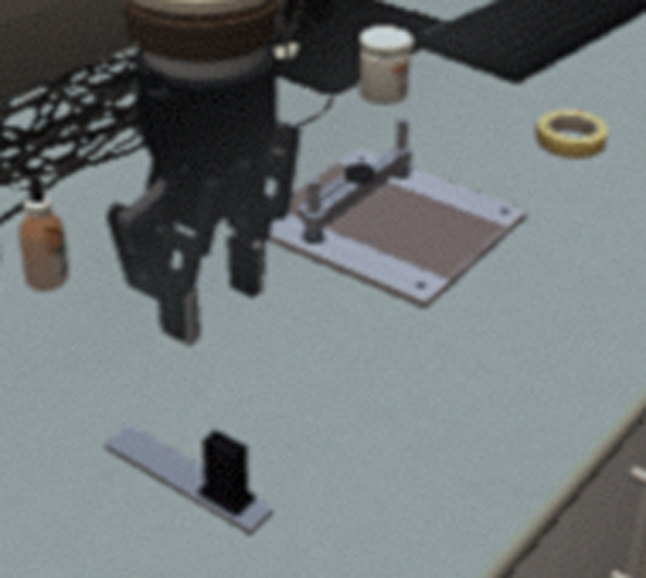

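View pics/s7k.png

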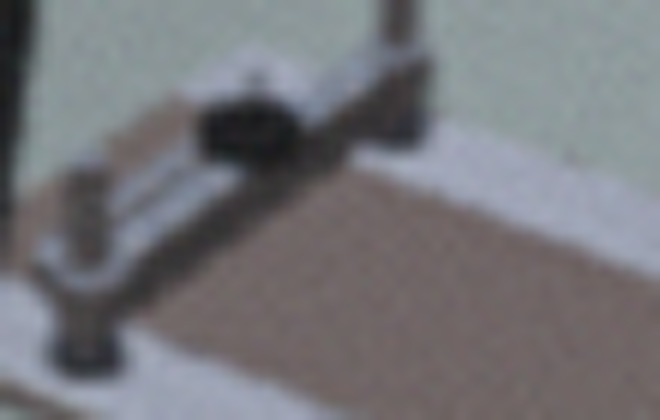

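View pics/w7.png

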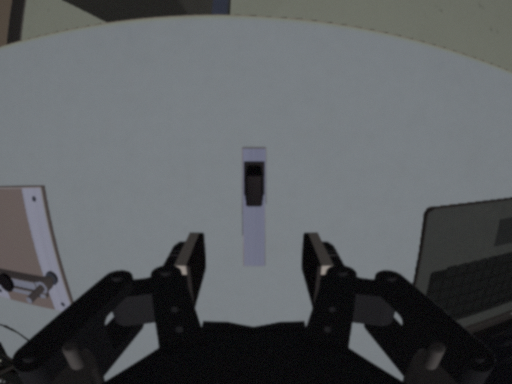

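The blade lies flat on the bench and the knife looks low. To see whether the draw-out shifted the knife, I'll compare the pad's dark centroid with the picture taken right after pressing.

```bash
python3 - <<'E'
from h import *
def cen(im):
    g=im[190:212,255:277].astype(float).mean(2);w=np.clip(75-g,0,None)
    v,u=np.mgrid[190:212,255:277];return (u*w).sum()/w.sum(),(v*w).sum()/w.sum()
for n in['scene3','scene4']:print(n,cen(cv2.imread(f'pics/{n}.png')))
for k in range(6):
    im=cv2.cvtColor(camera('scene'),cv2.COLOR_RGB2BGR);print(cen(im))
a=cv2.imread('pics/scene4.png')[188:222,245:300];b=im[188:222,245:300]
f=lambda x:np.float32(cv2.cvtColor(x,cv2.COLOR_BGR2GRAY))
a2=f(cv2.imread('pics/scene4.png'))[192:206,256:275];b2=f(im)[192:206,256:275]
print(cv2.phaseCorrelate(a2,b2,cv2.createHanningWindow((19,14),cv2.CV_32F)))
E
```

```text
scene3 (np.float64(266.2335050689712), np.float64(198.88815024098392))
scene4 (np.float64(266.60742187499994), np.float64(202.44230769230765))
(np.float64(266.4529520295203), np.float64(202.60318924617818))
(np.float64(266.5000654707345), np.float64(202.58858190388895))
(np.float64(266.45190919826797), np.float64(202.6164545335258))
(np.float64(266.54753246753245), np.float64(202.5294805194805))
(np.float64(266.4181770422905), np.float64(202.6465721040189))
(np.float64(266.51022002343444), np.float64(202.57492513995575))
((-0.1505064131708611, 0.4269366831353336), 1.0057475690046946)
```

The centroid shows no rise, but the lighting and arm position differ from that earlier picture. I'll repeat the exact arm pose of that picture for a like-for-like comparison.

Emit:
play_rows(
  commands="0.6 8 -40 0 0;0.6 16 -80 0 0;0.6 24 -120 0 0;0.6 32 -160 0 0;0.6 40 -200 0 0;0.6 48 -240 0 0;0.6 56 -280 0 0;0.6 63 -315 0 0;0.6 68.6 -337.3 -0.7 0;0.6 68.6 -337.3 -0.7 0",
)

```text
time: 22.68
ee_pos: [0.4888, -0.047, 0.1494]
tcp_rot: [-179.9, -0.0, -177.4]
wrist_force: [-0.6, -0.1, -0.2]
opening: 0.0513
```

Emit:
play_rows(
  commands="0.6 0 0 0 0;0.6 0 0 0 0;0.6 0 0 0 0;0.6 0 0 0 0",
)

```text
time: 23.02
ee_pos: [0.4883, -0.0423, 0.15]
tcp_rot: [180.0, 0.0, -177.1]
wrist_force: [-0.2, 0.0, 0.5]
opening: 0.0509
```

```bash
python3 - <<'E'
from h import *
o=get_obs();print(o['time'],o['ee_pos'],o['tcp_rot'])
def cen(im):
    g=im[190:212,255:277].astype(float).mean(2);w=np.clip(75-g,0,None)
    v,u=np.mgrid[190:212,255:277];return (u*w).sum()/w.sum(),(v*w).sum()/w.sum()
ims=[cv2.cvtColor(camera('scene'),cv2.COLOR_RGB2BGR) for _ in range(5)]
for i in ims: print(cen(i))
im=np.mean(ims,0).astype(np.uint8);a=cv2.imread('pics/scene4.png')
cv2.imwrite('pics/s8.png',np.hstack([cv2.resize(x[185:225,245:300],None,fx=7,fy=7,interpolation=cv2.INTER_CUBIC) for x in(a,im)]))
f=lambda x:np.float32(cv2.cvtColor(x,cv2.COLOR_BGR2GRAY))
for (r0,r1,c0,c1) in[(192,206,256,275),(190,210,252,278),(206,222,246,262)]:
  print(cv2.phaseCorrelate(f(a)[r0:r1,c0:c1],f(im)[r0:r1,c0:c1],cv2.createHanningWindow((c1-c0,r1-r0),cv2.CV_32F)))
w=cv2.cvtColor(camera('wrist'),cv2.COLOR_RGB2BGR);cv2.imwrite('pics/w8.png',w);w4=cv2.imread('pics/wrist4.png')
r=(slice(252,282),slice(238,274));print('wrist pad',cv2.phaseCorrelate(f(w4)[r],f(w)[r],cv2.createHanningWindow((36,30),cv2.CV_32F)))
r=(slice(125,165),slice(165,230));print('wrist bed',cv2.phaseCorrelate(f(w4)[r],f(w)[r],cv2.createHanningWindow((65,40),cv2.CV_32F)))
E
```

```text
23.0167 [ 0.48827928 -0.04226869  0.14995828] [ 1.79998194e+02  5.29785509e-03 -1.77085353e+02]
(np.float64(266.668875192604), np.float64(202.37596302003078))
(np.float64(266.61804193694377), np.float64(202.42645949615329))
(np.float64(266.58088788562833), np.float64(202.38976674191122))
(np.float64(266.5792617552458), np.float64(202.4472354112421))
(np.float64(266.5651841662846), np.float64(202.44581996026287))
((-0.1532730682998391, 0.4774257482062412), 1.0020199139912924)
((0.358734991273165, -0.05547021259358509), 0.989253044128418)
((0.34076239692801114, -0.04032526825462135), 0.9290629746392369)
wrist pad ((0.03443762082316226, 1.3526888690858243), 0.9641878772664954)
wrist bed ((-0.37645677444655945, 0.46206179120330404), 1.0789804220199586)
```

View pics/s8.png

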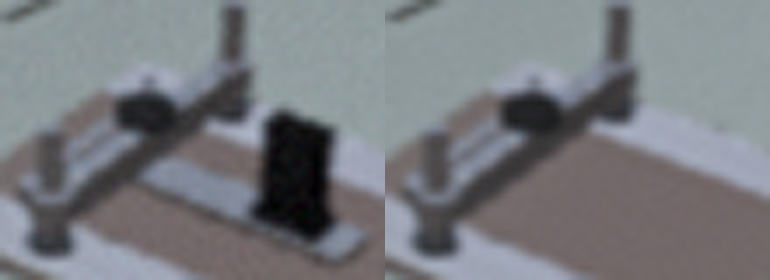

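In the same arm pose, the pad centroid is at row 202.42 against 202.44 just after pressing, which is within about 0.1 mm of the same height. Side by side, the knife looks identical. Handing in.

```bash
python3 -c "
from workcell import *
print(job_done())"
```

```text
the job is handed in; nothing more can be done
None
```

The gap was set from the blade and the job is handed in, at about 23 s of the 61 s allowed. `job_done` gave no verdict, so success rests on my own checks.

- **Blade in:** I slid it flat along the bed until its nose met the stop bar. The resisting force rose from 3 to 15 N with the arm stalled, and I then let go.
- **Knife down:** I pushed the pad with shut fingers until it stalled at z = 48 mm with 18 N at the wrist. That puts the knife's edge 6 mm above the bed.
- **Blade out:** I drew it straight out and laid it on the bench to the left of the coater. It touched down at the expected height, and the pictures show it lying flat and well clear of the coater.

**Last checks:**
- **Knife height:** With the arm in the same pose, the pad's centroid in the scene camera was at row 202.42, against 202.44 just after pressing. That is a shift of about 0.1 mm.
- **Disagreement:** Image-correlation shifts on small patches did not agree with each other, at −0.06 and +0.48 px in the scene camera. The wrist camera gave 1.35 px on the pad, with the arm about 1.5 mm off its earlier pose. I did not rely on these, because the blade's absence changes those patches.
- **Bystanders:** The arm never went near the tape roll, bottle or pot. They look undisturbed in the pictures, but I did not measure their positions.

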